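# Turn a resin specimen slab face up over the edge of a turning tray

### The arm

A 6-joint arm with a two-finger parallel gripper is mounted at the origin on the work surface. World frame = base frame: x ahead of the robot, y to its left, z up, the work surface at z = 0. Lengths are in m, angles in rad, forces in N, time in s.
With the tool pointing down it reaches from about 0.375 to 0.9 m from the base axis. Payload 3.1 kg.
Tool frame: the origin (TCP) lies at the very end of the fingers, on their centre line; the grasp point (between the pads) lies 19 mm behind it; z points along the fingers, y is the direction in which the jaws open and shut (so a half turn about z gives the same grasp; the last joint's range is limited). The gripper opens to 85 mm and grips with 20 to 120 N. Pads are 22 mm wide; open, the fingers measure 114 mm over their backs; the gripper's body (76 mm by 85 mm) begins 54 mm behind the grasp point. The pads swing forward as they close: fully open they stand 13 mm farther back than shut.
Start: joints at [-1.369, 0.527, 1.433, -0, 1.181, -0.178], TCP at [0.232, -0.58, 0.231] pointing down, gripper open.
Joint ranges: [-3.08, 3.08], [-0.75, 2.2], [0.22, 2.44], [-1.43, 4.57], [0, 2.65], [-2.85, 2.85]. Speed limits (rad/s): [2.79, 2.79, 3.14, 3.14, 3.14, 3.14].

### API

Orientations are given as a unit quaternion [x, y, z, w].
In Python, from station import manip gives the robot as it stands. The module is installed in compiled form; this text tells all that it offers.
- The arm moves only by the tool send_rows, never from a script. Its argument "commands" is a list of rows, each an object with "delta_pos": the shift along the world's x, y, z in cm, a list of three; "yaw": the turn about the world's z in rad. A call has 1 to 10 rows; each row shifts and turns the pose as measured when the row begins; what a row does not reach is not made up. A row lasts 1/8 s, in which the tool goes at most 62.5 mm and 10.7 degrees, less where a joint would pass 70% of its speed; a pose out of reach is approached as far as the arm can. A call is refused whole if a number of a shift passes 6.25 or a number of a turn 0.188, either way. A call with a gripper value outside its range is refused whole. "grip" is the closure, from -1 (fully open) to 1 (shut), set as the call begins (left out, the last holds). The fingers move at their own pace and stop on an object; "force" is the grip in N (left out, the last holds). Time passes only in rows, so rows that do not move let the fingers close. It gives the time, the measured TCP pose, the force and the opening at its end, in the units of the state.
- manip.sense(): the state, without advancing time (a new reading comes with each control period).
- manip.snapshot(name): name is "side" or "top"; returns the picture (400x640x3 uint8, blue, green, red); there is no depth.
- manip.get_calibration(name): a dict with "fx", "fy", "cx", "cy" (pixels), "dist_coeffs" ([k1, k2, p1, p2, k3] as OpenCV has them; the pictures are not rectified), "world_to_cam" (4x4, takes a point from world to camera coordinates). Camera axes: x right, y down, z forward; pixel columns grow to the right and rows downward; lengths in m; the calibration is good to about 2 mm. A picture is of the moment at which its call begins. get_calibration takes no time and is no camera call.
- manip.sign_off(): hands the job in, once; it reports no verdict.
The state is a dict: "t": time; "q": joint angles; "qd": joint speeds; "tau": joint torques, N m; "tcp_pos": TCP position; "tool_rot": TCP orientation; "force": force on the tool from outside, world axes, zero at the start; "ft_torque": the same for the moment, N m; "finger_gap": opening from 0.0 (shut) to 1.0 (fully open).
Only numpy, scipy, OpenCV 4.12 (cv2) and the standard library are available. Lean on these libraries where they do the work, as an engineer would, in place of code of your own. Each camera call takes 0.05 s, during which the arm holds its last target. There are 200 camera calls.

### The job

One of the two resin slabs on the grey tray lies face down with its blue back showing: without picking it up, push it with a fingertip against the sloping metal stop until it tips up and leans there, then nudge its top edge from behind the stop, back towards where it came from, so that it goes over and lies flat on the tray with the beetle facing up. The slab must never be lifted or carried, and the other slab and everything else on the bench stay where they are. Finish with the hand clear.

Things in the scene. Friction and masses are not known exactly. Their poses are not given: they have to be found in the camera images.
- slab: The slab to turn: square plate 60 x 60 x 8 mm, about 45 g, cream resin, a dark beetle on one face, blue back on the other. Starts on the tray blue side up, within 0.2 rad of square to the tray, in one of two lanes (which one varies). Origin: centre of the beetle face (underside at the start); x, y along the sides, z out of the blue back (up at the start, down when done).
- slab_center (a point): Centre of that slab's volume, 4 mm from either face. In the tray's frame it starts at x = -50 to -20 mm and within 10 mm of y = +70 or -70 mm.
- other_slab: An identical slab that already lies beetle side up in the other lane, 120 to 160 mm to the side. Leave it alone. Origin: centre of its underside, z up.
- tray: Fixed turning tray: grey rubbery base plate 4 mm thick (top 4 mm above the bench), x -125 to +95 mm, y -135 to +135 mm. Origin: on the bench under it; z up, x from the open front (robot side) to the sloping stop. The stop is slippery 4 mm aluminium sheet, 250 mm long along y, its face rising at 55 degrees from stop_foot (x = 45 mm) to stop_edge (x = 67 mm). Nothing stands behind or above it.
- stop_foot (a point): Middle of the line where the stop's sloping face meets the base plate, 4 mm above the bench. Pushed in +x with a fingertip close to the base plate, a slab rides up the slope; once its rear lower edge is at this line it leans flush on the slope, and stays there when let go.
- stop_edge (a point): Middle of the stop's top edge, 32 mm above the base plate (36 mm above the bench). A leaning slab stands about 17 mm higher than this edge. A fingertip coming from behind the stop in -x, just above the edge, tips the slab about its lower edge; past upright it falls over onto the tray.
- lens_cap: Bystander: loose black cylinder, 24 mm across, 12 mm high, on the tray near the front between the lanes. Origin: centre of its underside.
- stain_bottle: Bystander: small loose amber bottle, 34 mm across, 62 mm high, on the bench to the left. Origin: centre of its underside.
- dish: Bystander: covered glass dish, 92 mm across, 15 mm high, on the bench to the right. Origin: centre of its underside.
- slide_box: Bystander: green box 95 x 85 x 32 mm, on the bench to the left. Origin: centre of its underside.
- power_brick: Bystander: black power brick 110 x 50 x 32 mm, on the bench far right. Origin: centre of its underside.
- pen_pot: Bystander: orange pot 66 mm across, 90 mm high, pens to 140 mm, on the bench far left. Origin: centre of its underside.
Not all that is in view belongs to the job. What is shaped like the slab but purple is not meant.

How it is judged:
By the outcome, as a careful person would: the job done as asked, in the order asked, and still so for the second after the job is handed in, with the robot touching nothing.
It also fails if it takes over 48 s, if anything falls off the work surface, if the arm or the gripper's body presses on something with over 40 N, if the wrist force passes 120 N, or if a joint passes its speed limit or range.

## Working session

There is one attempt and no reset: what is moved stays moved. The work goes in short steps, Python scripts to look and compute and a tool call to move; the robot and the scene stay as the last step left them, time stands still between calls to the robot, and variables do not carry over. Pictures are saved under pics/ and viewed, about 8 in all and at most 12, crops included, and the job is handed in when it is done.

Besides the shell and the picture viewer there is one more tool, called after "Call:" by a JSON object that holds its "method" and its "body". send_rows: Moves the arm, as the interface text tells. Its arguments: {"type":"object","properties":{"commands":{"type":"array","items":{"type":"object","properties":{"delta_pos":{"type":"array","items":{"type":"number"}},"yaw":{"type":"number"}}}},"grip":{"type":"number"},"force":{"type":"number"}},"required":["commands"]}

```bash
mkdir -p pics
python3 - <<'E'
from station import manip
import cv2
for n in("top","side"):
    cv2.imwrite(f"pics/{n}0.png",manip.snapshot(n)); c=manip.get_calibration(n); print(n,c)
s=manip.sense();print(s['t'],s['tcp_pos'],s['tool_rot'],s['force'],s['finger_gap'])
E
```

```text
top {'fx': 477.55046299343746, 'fy': 477.55046299343746, 'cx': 324.23707014941306, 'cy': 205.19060739834532, 'dist_coeffs': array([-0.11434496,  0.        ,  0.        ,  0.        ,  0.        ]), 'world_to_cam': array([[ 0.02157898, -0.99963726, -0.01611523,  0.00739296],
       [-0.99089894, -0.01924261, -0.1332254 ,  0.51216646],
       [ 0.13286697,  0.01884343, -0.99095474,  1.3236151 ],
       [ 0.        ,  0.        ,  0.        ,  1.        ]])}
side {'fx': 452.15360130509333, 'fy': 452.15360130509333, 'cx': 322.94725540175546, 'cy': 198.96662231537408, 'dist_coeffs': array([-0.00733783,  0.        ,  0.        ,  0.        ,  0.        ]), 'world_to_cam': array([[-0.94429   , -0.3286631 ,  0.01723255,  0.46109306],
       [-0.19369591,  0.51265492, -0.83646089,  0.15826182],
       [ 0.26607948, -0.79319953, -0.54775562,  1.17655154],
       [ 0.        ,  0.        ,  0.        ,  1.        ]])}
0.1 [ 0.23216788 -0.57958228  0.23042355] [ 9.81932170e-01  1.89230622e-01 -5.48806304e-06 -9.92739978e-04] [ 0.53689125 -0.3335644  -0.38832056] 0.9998144534634816
```

View pics/top0.png

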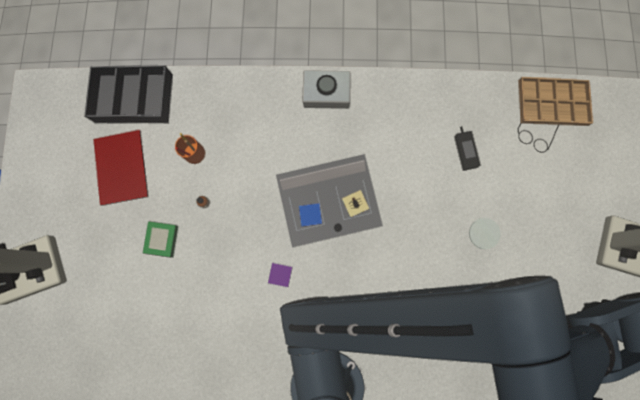

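View pics/side0.png

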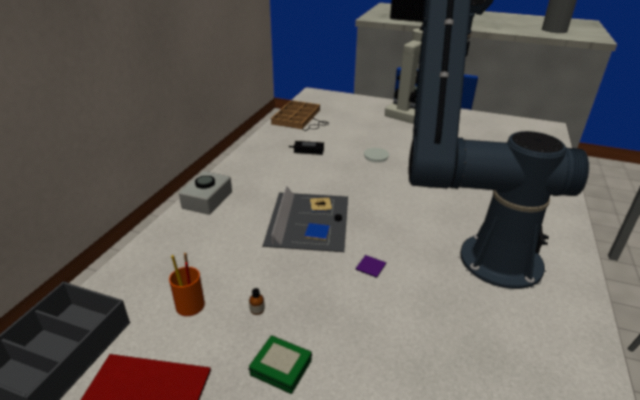

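The top view shows the tray at about (277,174)–(382,226). The blue slab is in the left lane at (310,215), the other slab is at (355,203), the lens cap at (338,228), and the stop is the lighter strip along the far edge. The side view agrees.

```bash
cat > h.py <<'E'
from station import manip
import cv2, numpy as np
def rays(n,px):
    c=manip.get_calibration(n);K=np.array([[c['fx'],0,c['cx']],[0,c['fy'],c['cy']],[0,0,1]])
    u=cv2.undistortPoints(np.asarray(px,float).reshape(-1,1,2),K,c['dist_coeffs'])[:,0]
    M=c['world_to_cam'];R=M[:3,:3]
    return -R.T@M[:3,3], np.c_[u,np.ones(len(u))]@R
def plane(n,px,z):
    o,d=rays(n,px); return (o+d*((z-o[2])/d[:,2])[:,None])[:,:2]
def blob(m,box):
    x0,y0,x1,y1=box; k=np.zeros_like(m);k[y0:y1,x0:x1]=m[y0:y1,x0:x1]
    cs,_=cv2.findContours(k,cv2.RETR_EXTERNAL,cv2.CHAIN_APPROX_NONE)
    return max(cs,key=cv2.contourArea)[:,0]
def proj(n,P):
    c=manip.get_calibration(n);K=np.array([[c['fx'],0,c['cx']],[0,c['fy'],c['cy']],[0,0,1]]);M=c['world_to_cam']
    return cv2.projectPoints(np.asarray(P,float),cv2.Rodrigues(M[:3,:3])[0],M[:3,3],K,c['dist_coeffs'])[0][:,0]
def rect(p):
    (c,s,a)=cv2.minAreaRect((p*1000).astype(np.float32)); return np.round(c,1),np.round(s,1),round(a,1)
E
python3 - <<'E'
from h import *
for n,bt,bs in(("top",(265,145,395,255),(290,195,330,235)),("side",(255,180,360,260),(300,215,335,245))):
    im=cv2.imread(f"pics/{n}0.png"); h=cv2.cvtColor(im,cv2.COLOR_BGR2HSV)
    b=blob(cv2.inRange(h,(105,120,60),(130,255,255)),bs)
    print(n,"slab",rect(plane(n,b,.012)))
    g=cv2.inRange(h,(0,0,0),(180,255,150 if n=="top" else 130))
    t=blob(g,bt); ap=cv2.approxPolyDP(cv2.convexHull(t),4,True)[:,0]
    print("tray px",ap.tolist(),rect(plane(n,t,.004))); print(np.round(plane(n,ap,.004)*1000))
    x0,y0,x1,y1=bt; cv2.imwrite(f"pics/{n}c.png",cv2.resize(im[y0:y1,x0:x1],None,fx=5,fy=5,interpolation=2))
a=cv2.imread("pics/topc.png");print(a.shape)
E
```

```text
top slab (array([487.3,  58.9]), array([57. , 56.9]), 8.8)
tray px [[364, 154], [382, 225], [292, 246], [276, 175]] (array([532.1,   6.7]), array([220.5, 269.6]), 14.4)
[[ 671.  -96.]
 [ 461. -150.]
 [ 396.  109.]
 [ 603.  162.]]
side slab (array([485. ,  60.8]), array([60.8, 61.9]), 9.6)
tray px [[348, 197], [343, 252], [262, 246], [278, 193], [287, 187]] (array([532.5,  -2.5]), array([222., 307.]), 14.4)
[[ 455. -142.]
 [ 392.  117.]
 [ 601.  169.]
 [ 668.  -86.]
 [ 656. -129.]]
(550, 650, 3)
```

View pics/topc.png

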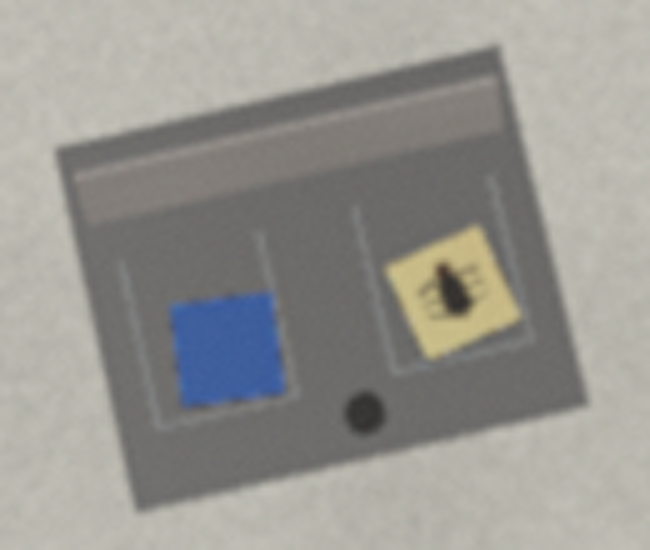

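Call:
{"method": "send_rows", "body": {"commands": [{"delta_pos": [2.5, 5, 0], "yaw": -0.03}, {"delta_pos": [2.5, 5, 0], "yaw": -0.03}, {"delta_pos": [2.5, 5, 0], "yaw": -0.03}, {"delta_pos": [2.5, 5, 0], "yaw": -0.03}, {"delta_pos": [2.5, 5, 0], "yaw": -0.01}, {"delta_pos": [2.5, 5, 0]}, {"delta_pos": [2.5, 5, 0]}, {"delta_pos": [2.5, 5, 0]}, {"delta_pos": [2.5, 5, 0]}, {"delta_pos": [2.5, 5, 0]}], "grip": 1, "force": 40}}

```text
validation failed for argument at $.co...
```

Call:
{"method": "send_rows", "body": {"commands": [{"delta_pos": [2.5, 5, 0], "yaw": -0.03}, {"delta_pos": [2.5, 5, 0], "yaw": -0.03}, {"delta_pos": [2.5, 5, 0], "yaw": -0.03}, {"delta_pos": [2.5, 5, 0], "yaw": -0.03}, {"delta_pos": [2.5, 5, 0], "yaw": -0.01}, {"delta_pos": [2.5, 5, 0], "yaw": 0}, {"delta_pos": [2.5, 5, 0], "yaw": 0}, {"delta_pos": [2.5, 5, 0], "yaw": 0}, {"delta_pos": [2.5, 5, 0], "yaw": 0}, {"delta_pos": [2.5, 5, 0], "yaw": 0}], "grip": 1, "force": 40}}

```text
t: 1.35
tcp_pos: [0.4848, -0.0671, 0.2274]
tool_rot: [0.993, 0.118, -0.0, -0.001]
force: [0.4, -0.3, 0.8]
finger_gap: 0.0
```

Call:
{"method": "send_rows", "body": {"commands": [{"delta_pos": [-2, 3.7, 0], "yaw": 0.007}, {"delta_pos": [-2, 3.7, 0], "yaw": 0.007}, {"delta_pos": [-2, 3.7, 0], "yaw": 0}, {"delta_pos": [0, 0, -4], "yaw": 0}, {"delta_pos": [0, 0, -4], "yaw": 0}, {"delta_pos": [0, 0, -4], "yaw": 0}, {"delta_pos": [0, 0, -4], "yaw": 0}, {"delta_pos": [0, 0, -2], "yaw": 0}, {"delta_pos": [0, 0, 0], "yaw": 0}, {"delta_pos": [0, 0, 0], "yaw": 0}]}}

```text
t: 2.6
tcp_pos: [0.425, 0.0519, 0.0427]
tool_rot: [0.992, 0.13, 0.003, -0.001]
force: [-0.2, -0.0, 0.3]
finger_gap: 0.002
```

Run:
```python
from h import *
s=manip.sense();p=s['tcp_pos'];print(p,s['tool_rot'],s['force'])
im=manip.snapshot("side");cv2.imwrite("pics/s1.png",cv2.resize(im[140:270,240:400],None,fx=5,fy=4.6,interpolation=2)[:598])
print(proj("side",[p]),proj("side",[[.4865,.0595,.012]]))
```

```text
[0.42502673 0.05192533 0.04273816] [ 0.99152425  0.1298909   0.00261542 -0.00108645] [-0.24918769 -0.00705624  0.25846503]
[[338.97090267 223.62369172]] [[316.57347141 229.47459552]]
```

View pics/s1.png

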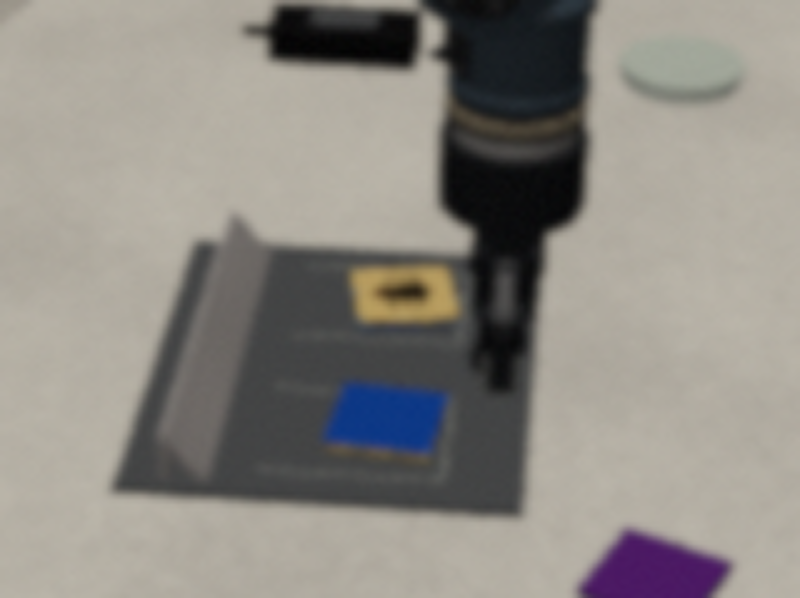

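The crop shows the shut tip at (500,388), which matches its projection. It is behind the slab (blue, about (390,415)), clear of the lens cap and about 8 mm too far in +y.

Call:
{"method": "send_rows", "body": {"commands": [{"delta_pos": [0, -0.8, 0], "yaw": -0.01}, {"delta_pos": [0, 0, -1.7], "yaw": 0}, {"delta_pos": [0, 0, -1.5], "yaw": 0}, {"delta_pos": [0, 0, 0], "yaw": 0}, {"delta_pos": [0, 0, 0], "yaw": 0}]}}

```text
t: 3.28
tcp_pos: [0.429, 0.0416, 0.0147]
tool_rot: [0.992, 0.124, 0.008, 0.001]
force: [0.2, 0.8, 0.1]
finger_gap: 0.004
```

Call:
{"method": "send_rows", "body": {"commands": [{"delta_pos": [-0.3, 0.2, -0.7], "yaw": 0}, {"delta_pos": [0, 0, 0], "yaw": 0}, {"delta_pos": [0, 0, 0], "yaw": 0}]}}

```text
t: 3.65
tcp_pos: [0.4264, 0.0435, 0.0084]
tool_rot: [0.992, 0.124, 0.009, 0.001]
force: [0.3, -0.5, -0.6]
finger_gap: 0.003
```

Call:
{"method": "send_rows", "body": {"commands": [{"delta_pos": [0.58, 0.15, -0.15], "yaw": 0}, {"delta_pos": [0.58, 0.15, 0], "yaw": 0}, {"delta_pos": [0.58, 0.15, 0], "yaw": 0}, {"delta_pos": [0.58, 0.15, 0], "yaw": 0}, {"delta_pos": [0.58, 0.15, 0], "yaw": 0}, {"delta_pos": [0.58, 0.15, 0], "yaw": 0}, {"delta_pos": [0.58, 0.15, 0], "yaw": 0}, {"delta_pos": [0.58, 0.15, 0], "yaw": 0}, {"delta_pos": [0.58, 0.15, 0], "yaw": 0}, {"delta_pos": [0.58, 0.15, 0], "yaw": 0}]}}

```text
t: 4.9
tcp_pos: [0.4878, 0.0598, 0.0069]
tool_rot: [0.992, 0.124, 0.009, 0.001]
force: [-1.0, 0.7, 1.3]
finger_gap: 0.002
```

Run:
```python
from h import *
s=manip.sense();p=s['tcp_pos'];print(p,s['tool_rot'],s['force'])
im=manip.snapshot("side");cv2.imwrite("pics/s2.png",cv2.resize(im[160:270,250:370],None,fx=5,fy=5,interpolation=2))
print(proj("side",[p]))
```

```text
[0.4878225  0.05977015 0.00687838] [9.92232031e-01 1.24087176e-01 8.78425223e-03 8.98183804e-04] [-0.9681139   0.67889109  1.25789551]
[[316.07481314 230.90375804]]
```

View pics/s2.png

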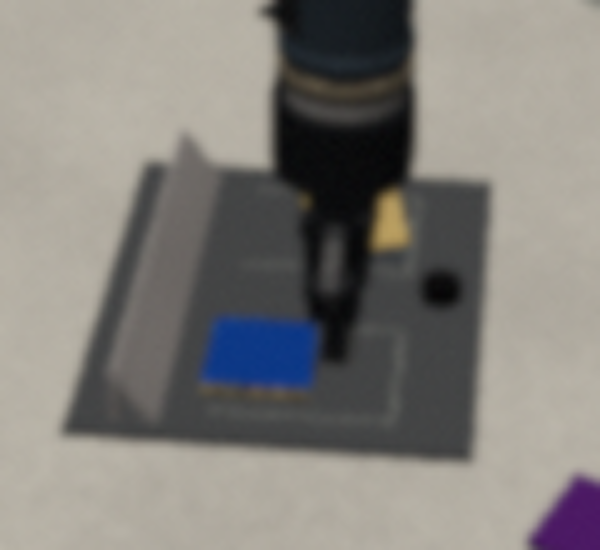

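The crop shows the fingertip flush on the slab's rear edge at (325,345), with the slab square to the stop. Pushing on.

Call:
{"method": "send_rows", "body": {"commands": [{"delta_pos": [0.48, 0.124, 0], "yaw": 0}, {"delta_pos": [0.48, 0.124, 0], "yaw": 0}, {"delta_pos": [0.48, 0.124, 0], "yaw": 0}, {"delta_pos": [0.48, 0.124, 0], "yaw": 0}, {"delta_pos": [0.48, 0.124, 0], "yaw": 0}, {"delta_pos": [0.48, 0.124, 0], "yaw": 0}, {"delta_pos": [0.48, 0.124, 0], "yaw": 0}, {"delta_pos": [0.48, 0.124, 0], "yaw": 0}, {"delta_pos": [0.48, 0.124, 0], "yaw": 0}, {"delta_pos": [0.48, 0.124, 0], "yaw": 0}]}}

```text
t: 6.2
tcp_pos: [0.5395, 0.0731, 0.0067]
tool_rot: [0.992, 0.124, 0.009, 0.001]
force: [-0.6, -0.1, -0.5]
finger_gap: -0.002
```

Call:
{"method": "send_rows", "body": {"commands": [{"delta_pos": [0.48, 0.124, 0], "yaw": 0}, {"delta_pos": [0.48, 0.124, 0], "yaw": 0}, {"delta_pos": [0.48, 0.124, 0], "yaw": 0}]}}

```text
t: 6.58
tcp_pos: [0.5551, 0.0771, 0.0067]
tool_rot: [0.992, 0.124, 0.009, 0.001]
force: [-0.5, -0.3, -0.3]
finger_gap: -0.002
```

Run:
```python
from h import *
s=manip.sense();p=s['tcp_pos'];print(p,s['tool_rot'],s['force'])
im=manip.snapshot("side");cv2.imwrite("pics/s3.png",cv2.resize(im[160:270,250:370],None,fx=5,fy=5,interpolation=2))
```

```text
[0.55505635 0.07709473 0.00670251] [9.92235243e-01 1.24045930e-01 9.00122041e-03 8.98955178e-04] [-0.50521783 -0.34696898 -0.31641897]
```

View pics/s3.png

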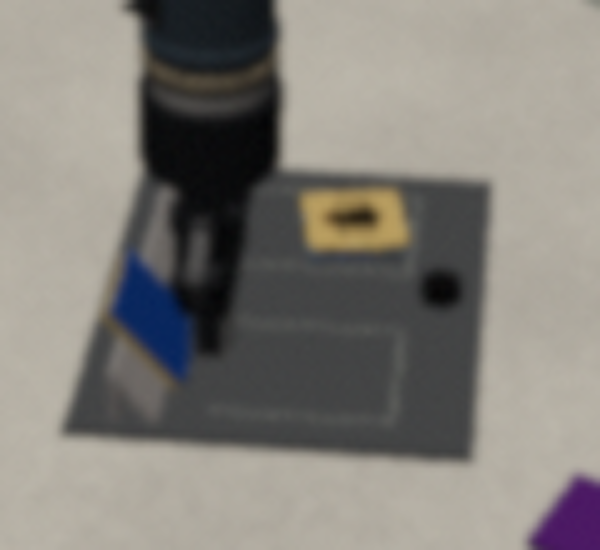

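The slab is riding up the stop (bottom corner at (187,382)) and is almost flush, so I'll feel for the end of travel in small steps.

Call:
{"method": "send_rows", "body": {"commands": [{"delta_pos": [0.19, 0.05, 0], "yaw": 0}, {"delta_pos": [0.15, 0.04, 0], "yaw": 0}]}}

```text
t: 6.88
tcp_pos: [0.5591, 0.0781, 0.0068]
tool_rot: [0.992, 0.124, 0.009, 0.001]
force: [-1.6, -1.9, 0.5]
finger_gap: -0.003
```

Call:
{"method": "send_rows", "body": {"commands": [{"delta_pos": [0.15, 0.04, 0], "yaw": 0}]}}

```text
t: 7.0
tcp_pos: [0.5592, 0.0782, 0.0067]
tool_rot: [0.992, 0.124, 0.007, 0.001]
force: [-4.2, -2.7, 4.2]
finger_gap: -0.001
```

Call:
{"method": "send_rows", "body": {"commands": [{"delta_pos": [0.1, 0.025, 0], "yaw": 0}]}}

```text
t: 7.12
tcp_pos: [0.5591, 0.0781, 0.0067]
tool_rot: [0.992, 0.124, 0.006, 0.001]
force: [-3.7, -2.3, 3.9]
finger_gap: -0.0
```

Call:
{"method": "send_rows", "body": {"commands": [{"delta_pos": [-1, -0.25, 0], "yaw": 0}, {"delta_pos": [-3, -0.8, 0], "yaw": 0}, {"delta_pos": [-1, -0.25, 4], "yaw": 0}, {"delta_pos": [0, 0, 5], "yaw": 0}, {"delta_pos": [0, 0, 4], "yaw": 0}, {"delta_pos": [4, 1, 1], "yaw": 0}, {"delta_pos": [5, 1.25, 0], "yaw": 0}, {"delta_pos": [4, 1.1, 0], "yaw": 0}, {"delta_pos": [0, 0, 0], "yaw": 0}]}}

```text
t: 8.25
tcp_pos: [0.6428, 0.1007, 0.1521]
tool_rot: [0.992, 0.123, 0.015, -0.0]
force: [-0.5, -0.8, 0.1]
finger_gap: 0.001
```

Run:
```python
from h import *
s=manip.sense();p=s['tcp_pos'];print(p,s['tool_rot'],s['force'])
im=manip.snapshot("side");a=cv2.resize(im[160:270,250:370],None,fx=5,fy=5,interpolation=2)
h=cv2.cvtColor(im,cv2.COLOR_BGR2HSV)
b=blob(cv2.inRange(h,(105,120,50),(130,255,255)),(255,180,330,250))
q=cv2.approxPolyDP(b.reshape(-1,1,2),2.5,True)[:,0];print(q.tolist())
# cast onto blue plane of leaning slab: tray frame, normal (-sin55,cos55), offset 8mm
c,s_=np.cos(.251),np.sin(.251);O=np.array([.5475,.0125,0.004]);T=np.array([[c,-s_,0],[s_,c,0],[0,0,1]])
f=np.deg2rad(55);nt=np.array([-np.sin(f),0,np.cos(f)]);pt=np.array([.045,0,0])+nt*.008
o,d=rays("side",q);n=T@nt;p0=T@pt+O
P=o+d*(((p0-o)@n)/(d@n))[:,None];print(np.round((P-O)@T*1000,1));print("tcp tray",np.round((p-O)@T*1000,1))
cv2.imwrite("pics/s4.png",a)
```

```text
[0.64282965 0.10068579 0.15206294] [ 9.92332730e-01  1.22699353e-01  1.48530487e-02 -9.54925714e-05] [-0.468729   -0.8343326   0.12709252]
[[276, 211], [273, 221], [285, 234], [287, 223]]
[[68.2 39.6 47. ]
 [68.1 87.  47. ]
 [37.4 83.8  3. ]
 [39.  36.   5.4]]
tcp tray [114.2  61.7 148.1]
```

View pics/s4.png

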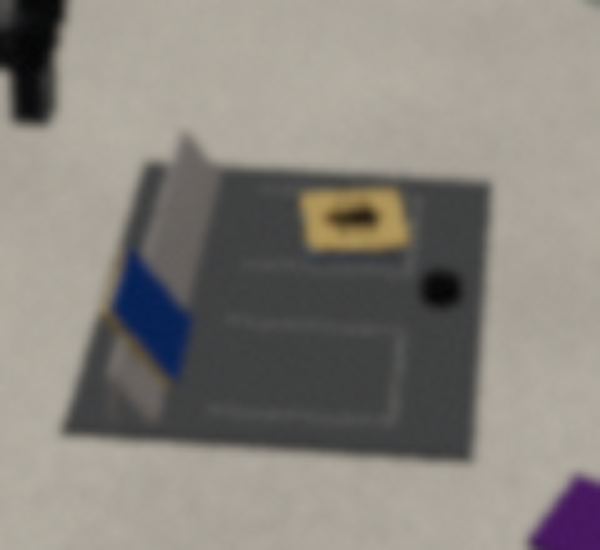

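The slab leans flush and holds by itself. Its centre is at tray y ≈ 61.6 mm and the tool at 61.7 mm. The other slab and the cap are unmoved. Descending behind the stop.

Call:
{"method": "send_rows", "body": {"commands": [{"delta_pos": [0, 0, -4], "yaw": 0}, {"delta_pos": [0, 0, -4], "yaw": 0}, {"delta_pos": [0, 0, -2.4], "yaw": 0}, {"delta_pos": [0, 0, 0], "yaw": 0}, {"delta_pos": [0, 0, 0], "yaw": 0}]}}

```text
t: 8.93
tcp_pos: [0.6342, 0.1, 0.0457]
tool_rot: [0.992, 0.122, 0.012, -0.001]
force: [1.2, 0.3, -0.1]
finger_gap: 0.001
```

Call:
{"method": "send_rows", "body": {"commands": [{"delta_pos": [-0.39, -0.1, -0.05], "yaw": 0}, {"delta_pos": [-0.39, -0.1, -0.05], "yaw": 0}, {"delta_pos": [-0.39, -0.1, 0], "yaw": 0}, {"delta_pos": [-0.39, -0.1, 0], "yaw": 0}, {"delta_pos": [-0.39, -0.1, 0], "yaw": 0}, {"delta_pos": [-0.39, -0.1, 0], "yaw": 0}, {"delta_pos": [-0.39, -0.1, 0], "yaw": 0}, {"delta_pos": [-0.39, -0.1, 0], "yaw": 0}]}}

```text
t: 9.93
tcp_pos: [0.6029, 0.0914, 0.0486]
tool_rot: [0.992, 0.122, 0.015, -0.0]
force: [1.1, -0.4, 1.0]
finger_gap: -0.003
```

Call:
{"method": "send_rows", "body": {"commands": [{"delta_pos": [-0.39, -0.1, -0.15], "yaw": 0}, {"delta_pos": [-0.39, -0.1, -0.1], "yaw": 0}, {"delta_pos": [-0.39, -0.1, 0], "yaw": 0}, {"delta_pos": [-0.39, -0.1, 0], "yaw": 0}, {"delta_pos": [-0.3, -0.08, 0], "yaw": 0}]}}

```text
t: 10.55
tcp_pos: [0.5826, 0.0862, 0.0457]
tool_rot: [0.992, 0.122, 0.014, -0.001]
force: [0.1, 0.6, -0.1]
finger_gap: -0.001
```

Run:
```python
from h import *
s=manip.sense();p=s['tcp_pos'];print(p,s['tool_rot'],s['force'])
im=manip.snapshot("side");a=cv2.resize(im[160:270,250:370],None,fx=5,fy=5,interpolation=2)
cv2.imwrite("pics/s5.png",a)
```

```text
[0.58255617 0.08624762 0.04566577] [ 9.92418813e-01  1.22049340e-01  1.44404218e-02 -5.76628571e-04] [ 0.09896438  0.59016031 -0.08179803]
```

View pics/s5.png

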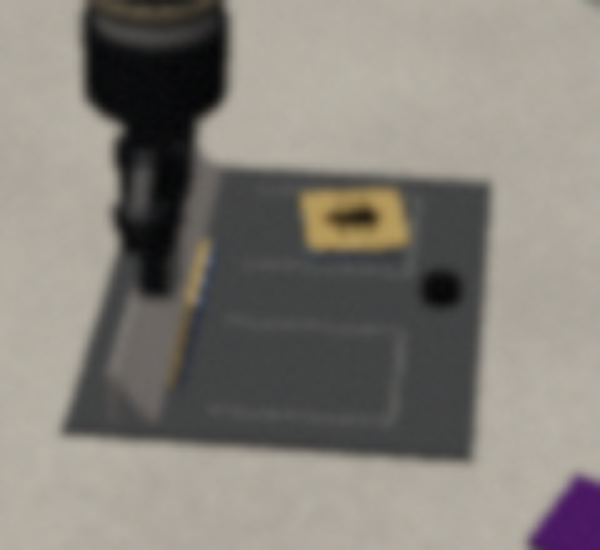

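The slab now stands near upright at (190,310), with the finger just behind it. It needs about 10 mm more.

Call:
{"method": "send_rows", "body": {"commands": [{"delta_pos": [-0.39, -0.1, 0], "yaw": 0}, {"delta_pos": [-0.39, -0.1, 0], "yaw": 0}, {"delta_pos": [-0.39, -0.1, 0], "yaw": 0}, {"delta_pos": [-0.3, -0.08, 0], "yaw": 0}, {"delta_pos": [0, 0, 0], "yaw": 0}]}}

```text
t: 11.22
tcp_pos: [0.5663, 0.0821, 0.0458]
tool_rot: [0.992, 0.122, 0.014, -0.001]
force: [0.2, 0.3, 0.1]
finger_gap: -0.0
```

Run:
```python
from h import *
s=manip.sense();p=s['tcp_pos'];print(p,s['force'])
im=manip.snapshot("side");a=cv2.resize(im[160:270,250:370],None,fx=5,fy=5,interpolation=2)
cv2.imwrite("pics/s6.png",a)
```

```text
[0.56634507 0.08209786 0.04576807] [0.15976846 0.31783483 0.14944164]
```

View pics/s6.png

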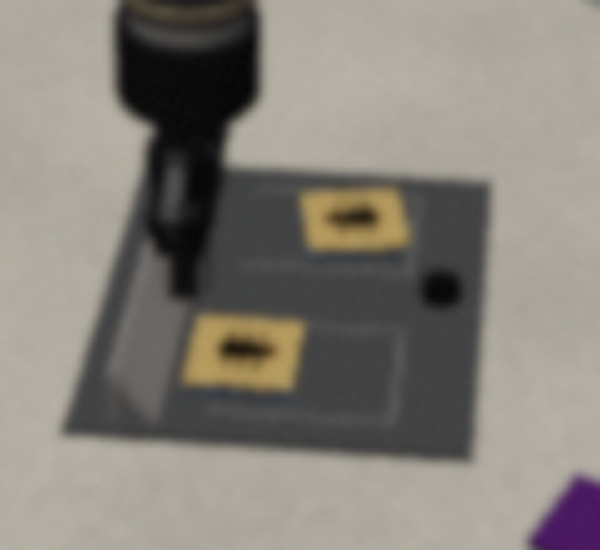

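The slab is over and lies flat with the beetle up, centred at about (243,352). The hand can come clear now.

Call:
{"method": "send_rows", "body": {"commands": [{"delta_pos": [0, 0, 4], "yaw": 0}, {"delta_pos": [0, 0, 5], "yaw": 0}, {"delta_pos": [0, 0, 5], "yaw": 0}, {"delta_pos": [0, -5, 2], "yaw": 0}, {"delta_pos": [0, -5, 0], "yaw": 0}, {"delta_pos": [0, -5, 0], "yaw": 0}, {"delta_pos": [0, -5, 0], "yaw": 0}, {"delta_pos": [0, -5, 0], "yaw": 0}, {"delta_pos": [0, -5, 0], "yaw": 0}, {"delta_pos": [0, 0, 0], "yaw": 0}]}}

```text
t: 12.52
tcp_pos: [0.5676, -0.2271, 0.2125]
tool_rot: [0.992, 0.124, 0.018, 0.002]
force: [-1.0, 0.6, -0.3]
finger_gap: -0.003
```

Run:
```python
from h import *
s=manip.sense();print(s['t'],s['tcp_pos'],s['force'])
im=manip.snapshot("side");cv2.imwrite("pics/s7.png",im)
im0=cv2.imread("pics/side0.png")
for nm,b in(("slab",(280,205,345,250)),("other",(300,190,335,212))):
    for q,i in(("0",im0),("1",im)):
        try:
            h=cv2.cvtColor(i,cv2.COLOR_BGR2HSV)
            print(nm,q,rect(plane("side",blob(cv2.inRange(h,(12,60,90),(35,255,255)),b),.012)))
        except Exception as e: print(nm,q,"none")
```

```text
12.525 [ 0.56755117 -0.22709646  0.21249602] [-1.0267571   0.64148158 -0.30943242]
slab 0 (array([512.9, -48.8]), array([62.9, 21.2]), 20.7)
slab 1 (array([533.6,  77.7]), array([64. , 69.8]), 16.1)
other 0 (array([520.5, -69.5]), array([63.3, 65.2]), 20.6)
other 1 (array([521. , -66.5]), array([66.3, 70.4]), 20.7)
```

View pics/s7.png

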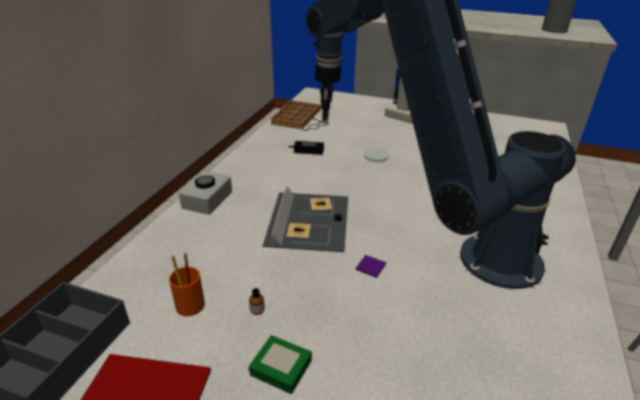

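The final side view shows both slabs beetle up, at (299,231) and (320,204). The bystanders are where they were and the hand is clear.

```bash
python3 -c "
from station import manip
print(manip.sign_off())"
```

```text
the job is handed in; nothing more can be done
None
```

The slab now lies flat on the tray with the beetle facing up, and the job is handed in at about 12.5 s. It was never gripped or lifted.

- **Tip-up:** I pushed it with the shut fingertips low against its rear edge until it leaned flush on the stop. The wrist felt about 6 N when it stopped moving, and the slab stayed leaning when I let go.
- **Turn-over:** I went around behind the stop and nudged the top edge back in -x at a height of about 46 mm. The slab stood up, then fell over onto the tray.

**Last checks**
- The turned slab is centred at about (534, 78) mm in the world frame.
- The bystanders look unmoved in the side view, and the hand is clear at about 0.21 m height.
- The other slab measured (520.5, -69.5) mm before and (521.0, -66.5) mm after. The 3 mm is about one pixel in that camera and the outline came out larger the second time, so I put it down to mask noise; its angle is unchanged and nothing touched it.
- The two cameras disagreed by 5 to 8 mm on the tray's position. The point where the slab stopped against the stop matched my estimate from the pictures to within about 1 mm.
- I did not take a final picture with the top camera.

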